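# Re-zero the grain moisture meter

### The arm

A 6-joint arm with a two-finger parallel gripper is mounted at the origin on the work surface. World frame = base frame: x ahead of the robot, y to its left, z up, the work surface at z = 0. Lengths are in m, angles in rad, forces in N, time in s.
With the tool pointing down it reaches from about 0.35 to 0.975 m from the base axis. Payload 4.9 kg.
Tool frame: the origin (TCP) lies at the very end of the fingers, on their centre line; the grasp point (between the pads) lies 19 mm behind it (ctrl.grasp_offset is the distance from the TCP to the grasp point, in m); z points along the fingers, y is the line along which they close (so a half turn about z gives the same grasp; the last joint's range is limited). The gripper opens to 85 mm and grips with 20 to 120 N. Pads are 22 mm wide; open, the fingers measure 114 mm over their backs; the gripper's body (76 mm by 85 mm) begins 54 mm behind the grasp point. The pads swing forward as they close: fully open they stand 13 mm farther back than shut.
Start: joints at [1.219, 0.053, 1.613, -0, 1.476, -0.119], TCP at [0.144, 0.608, 0.231] pointing down, gripper open.
Joint ranges: [-3.01, 3.01], [-1.01, 2.22], [0.06, 2.58], [-1.02, 4.17], [0.09, 2.62], [-3.14, 3.14]. Speed limits (rad/s): [2.57, 2.57, 3.14, 3.14, 3.14, 3.14].

### API

Orientations are given as a rotation vector (axis times angle).
In Python, from station import ctrl, optics gives the robot as it stands.
- The arm moves only by the shell command python3 -m handwheel 'ROWS' [OPENING] [FORCE]. ROWS is JSON, a list of rows, each an object of numbers: "tx", "ty", "tz": the shift along the tool's x, y, z in mm; "roll": the turn about the tool's z in rad. A call has 1 to 12 rows; each row shifts and turns the commanded pose from where the row before left it, along the tool's axes as they then stand; what a row does not reach is not made up. A row lasts 1/12 s, in which the tool goes at most 41.7 mm and 7.16 degrees, less where a joint would pass 70% of its speed; a pose out of reach is approached as far as the arm can. A call with a gripper value outside its range is refused whole. OPENING is the finger opening in mm, from 0 to 85.4, set as the call begins (- or left out, the last holds). The fingers move at their own pace and stop on an object; FORCE is the grip in N (left out, the last holds). Time passes only in rows, so rows that do not move let the fingers close. It gives the time, the measured TCP pose, the force, the opening and the grip force at its end, in the units of the state.
- ctrl.get_obs(): the state, without advancing time (a new reading comes with each control period).
- optics.get_image(name): name is "scene" or "top" or "wrist"; returns (picture, depth): 420x560x3 uint8, red, green, blue; 420x560 float32, m along the optical axis (not along the pixel's ray), 0 where there is no reading.
- optics.camera_params(name): a dict with "mtx" (3x3 intrinsics, pixels), "extrinsics" (4x4, takes a point from camera to world coordinates); the wrist camera has in their place "tool_from_camera" (4x4, takes a point from camera to tool coordinates, whose origin is the TCP and whose axes are the flange's). Camera axes: x right, y down, z forward; pixel columns grow to the right and rows downward; lengths in m; the calibration is good to about 2 mm. A picture is of the moment at which its call begins: read the wrist's pose just before it. camera_params takes no time and is no camera call.
- ctrl.finish_job(): hands the job in; it is judged then, once.
The state is a dict: "t": time; "q": joint angles; "dq": joint speeds; "effort": joint torques, N m; "tool_pos": TCP position; "tool_rot": TCP orientation; "contact_force": force on the tool from outside, world axes, zero at the start; "wrist_torque": the same for the moment, N m; "opening": finger opening in m; "grip_force": force on a finger pad.
Only numpy, scipy, OpenCV 4.12 (cv2) and the standard library are available. Lean on these libraries where they do the work, as an engineer would, in place of code of your own. Each camera call takes 0.05 s, during which the arm holds its last target. There are 200 camera calls.

### The job

Zero the grain moisture meter with its chamber open: press the chamber cover fully down at its rubber strip and let it pop open, press the larger of the two round keys (the zero key) fully down while the cover stands open, then press the cover fully down again so that it latches and stays shut. Do everything by pressing with the fingertips: do not lift the cover by hand, do not press the smaller key, and leave the cup, the mouse and the jar where they are.

Things in the scene. Friction and masses are not known exactly. Their poses are not given: they have to be found in the camera images.
- meter: white grain moisture meter, fixed to the desk, 190 (its x) x 250 (its y) x 85 mm high; origin at the centre of its underside, z up. The cover lies in the half towards its -y; the two keys and a small display are on the flat deck, 85 mm high, of the +y half. Key centres at y = +75 mm, at x = -58 and +14 mm; which key is at which place varies
- cover (a joint): angle in rad: 0 latched, grows as it opens; about 0.5 popped open, held by its spring; -0.061 at the rigid stop. Push-push catch: pressed to the stop and released, it pops open (in 1 s) from latched, or stays latched at 0 from open. It switches only beyond -0.055; less deep, it comes back. Resists with 1 to 3 N, and up to 10 N when pushed fast (50 mm/s) or through the catch
- cover_press (a point): point on the cover's upper face, in the middle of its black rubber strip (22 x 80 mm), 98 mm from the hinge axis, 16 mm from the free edge; the place to press. It moves with the cover: z is normal to the cover's upper face, x points to the hinge. Shut, it is 92 mm above the desk; at the stop 86 mm; popped open about 138 mm
- cover_hinge (a point): point on the cover's hinge axis, in the middle of the grey cover's width (cover 114 x 108 x 10 mm); the axis runs along the meter's y on the side away from the robot, 82 mm above the desk; point turns with the cover
- zero_key (a joint): travel of the zero key in m: 0 up, 0.006 fully down, springs back; 1 N to start and 4 N fully down
- zero_key_top (a point): centre of the top of the zero key: the larger key, round, white, 32 mm across on a grey 48 mm round base; top 103 mm above the desk when up, pressed straight down
- printout_key (a joint): travel of the print key in m: 0 up, 0.006 fully down; to be left alone
- printout_key_top (a point): centre of the top of the print key: the smaller key, round, white, 18 mm across on a grey 34 mm round base; top at the same height as the zero key
- sample_cup: loose aluminium cup, 70 mm across, 70 mm high, beside the meter; origin at the centre of its underside; leave alone
- mouse: loose black computer mouse, 105 x 58 x 34 mm, beside the meter; origin at the centre of its underside; leave alone
- seed_jar: loose glass jar with a white cap, 60 mm across, 85 mm high, beside the meter; origin at the centre of its underside; leave alone

How it is judged:
By the outcome, as a careful person would: the job done as asked, in the order asked, and still so for the second after the job is handed in, with the robot touching nothing.
It also fails if it takes over 45 s, if anything falls off the work surface, if the arm or the gripper's body presses on something with over 40 N, if the wrist force passes 120 N, or if a joint passes its speed limit or range.

## Working session

There is one attempt and no reset: what is moved stays moved. The work goes in short steps, Python scripts to look and compute and a shell command to move; the robot and the scene stay as the last step left them, time stands still between calls to the robot, and variables do not carry over. Pictures are saved under pics/ and viewed, at most 10 in all, crops included, and the job is handed in when it is done.

```bash
mkdir -p pics; python3 - <<'E'
from station import ctrl, optics
import cv2, numpy as np
o=ctrl.get_obs(); print(o['t'],o['tool_pos'],o['tool_rot'],o['opening'],ctrl.grasp_offset)
for n in ("top","scene"):
    im,d=optics.get_image(n); cv2.imwrite(f'pics/{n}0.png',im[:,:,::-1]); np.save(f'{n}0.npy',d); np.save(f'{n}0i.npy',im)
    p=optics.camera_params(n); print(n,p['mtx'].tolist(),np.round(p['extrinsics'],4).tolist())
E
```

```text
0.0 [0.1439767  0.60755452 0.23002679] [-0.3648138  -3.11984435  0.0032039 ] 0.0855969084287863 0.0187
top [[546.0484008333378, 0.0, 279.5882587670852], [0.0, 546.0484008333378, 204.17080745612722], [0.0, 0.0, 1.0]] [[-0.0044, -0.9979, 0.0646, 0.5124], [-1.0, 0.004, -0.0067, 0.0424], [0.0065, -0.0646, -0.9979, 1.0698], [0.0, 0.0, 0.0, 1.0]]
scene [[445.02338819172974, 0.0, 276.19387259603354], [0.0, 445.02338819172974, 211.5824607637616], [0.0, 0.0, 1.0]] [[-0.4885, 0.7041, -0.5154, 1.0037], [0.8724, 0.4054, -0.2731, 0.2791], [0.0166, -0.583, -0.8123, 0.7738], [0.0, 0.0, 0.0, 1.0]]
```

View pics/top0.png

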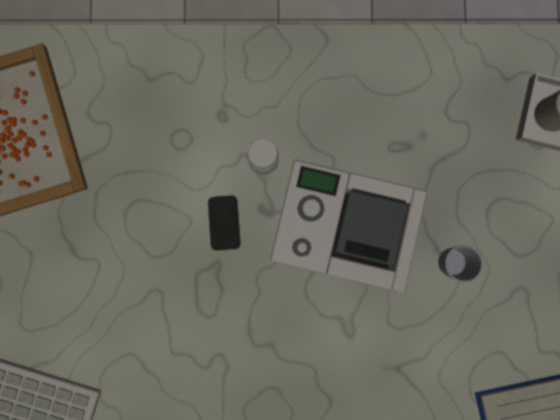

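View pics/scene0.png

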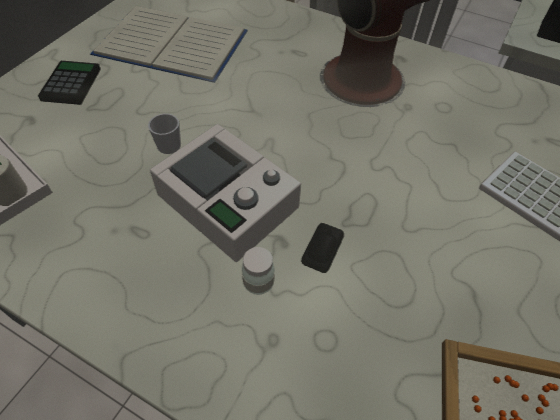

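Top view: the zero key is at (311,208), the print key at (302,247) and the rubber strip at (367,252). The jar (263,155), mouse (224,222) and cup (460,263) are all beside the meter. Next I refine these with masks and rays.

```bash
cat > h.py <<'E'
import numpy as np, cv2
from scipy.spatial.transform import Rotation as R
from station import ctrl, optics
def ray(n,u,v,z):
    p=optics.camera_params(n); K=np.array(p['mtx']);E=np.array(p['extrinsics'])
    d=E[:3,:3]@np.linalg.solve(K,[u,v,1.]); o=E[:3,3]
    return o+d*(z-o[2])/d[2]
def blobs(im,roi,lo,hi,amin):
    x0,y0,x1,y1=roi; g=cv2.cvtColor(im[y0:y1,x0:x1],cv2.COLOR_RGB2GRAY)
    m=((g>=lo)&(g<=hi)).astype(np.uint8)
    cs,_=cv2.findContours(m,cv2.RETR_LIST,cv2.CHAIN_APPROX_NONE)
    for c in cs:
        if cv2.contourArea(c)>=amin:
            r=cv2.minAreaRect(c); yield (r[0][0]+x0,r[0][1]+y0),r[1],r[2],cv2.contourArea(c)
def totool(pt):
    o=ctrl.get_obs(); return R.from_rotvec(o['tool_rot']).inv().apply(np.array(pt)-o['tool_pos'])*1000
E
python3 - <<'E'
from h import *
im=np.load('top0i.npy')
g=cv2.cvtColor(im,cv2.COLOR_RGB2GRAY); print(g[252,330:410:3], g[208,290:335:2])
print('strip');[print(np.round(b[0],1),np.round(b[1],1),b[2],b[3],ray('top',*b[0],.092).round(4)) for b in blobs(im,(335,235,400,270),0,35,60)]
print('keys')
for b in blobs(im,(285,193,328,262),0,125,40): print(np.round(b[0],1),np.round(b[1],1),b[3],ray('top',*b[0],.095).round(4))
for b in blobs(im,(285,193,328,262),130,255,20): print('w',np.round(b[0],1),np.round(b[1],1),b[3],ray('top',*b[0],.103).round(4))
s=np.load('scene0i.npy'); print('scene')
for b in blobs(s,(205,135,250,170),0,35,20): print(np.round(b[0],1),np.round(b[1],1),b[3],ray('scene',*b[0],.092).round(4))
for b in blobs(s,(230,165,285,212),135,255,15): print('w',np.round(b[0],1),np.round(b[1],1),b[3],ray('scene',*b[0],.103).round(4))
print('cover');[print(np.round(b[0],1),np.round(b[1],1),b[2],b[3],ray('top',*b[0],.09).round(4)) for b in blobs(im,(325,180,415,275),0,80,500)]
E
```

```text
[106  30  34  47  55  46  40  32  30  25  24  26  23  22  23  22  23  25
  25  21  50  55  50  71 123 127 126] [125 127 129 118  67  58  80 124 127 127 126 128 126 126 124  79  58  97
 126 127 126 126 127]
strip
[366.7 250.4] [43.6 11.4] 13.240520477294922 440.5 [ 0.4923 -0.1195  0.092 ]
[357.7 258. ] [59.4 18.6] 31.47684097290039 149.5 [ 0.4788 -0.1033  0.092 ]
keys
[301.3 246.7] [21.9 23. ] 359.5 [ 0.4993 -0.0026  0.095 ]
[310.9 209.8] [14.1 10.7] 109.5 [ 0.5651 -0.0202  0.095 ]
[310.5 208.5] [31. 33.] 731.0 [ 0.5674 -0.0195  0.095 ]
scene
w [245. 198.] [28. 24.] 418.5 [ 0.58   -0.0132  0.103 ]
w [271.  177.5] [20. 17.] 252.5 [0.5114 0.0045 0.103 ]
w [257. 188.] [46. 54.] 2053.5 [ 0.5478 -0.0059  0.103 ]
cover
[370.5 229. ] [67.  71.8] 13.134021759033203 4620.5 [ 0.5305 -0.1272  0.09  ]
```

```bash
python3 - <<'E'
from h import *
o=ctrl.get_obs(); print(R.from_rotvec(o['tool_rot']).as_matrix().round(4).tolist())
for n,p in dict(strip=(.4925,-.1195,.092),key=(.5675,-.020,.103),prn=(.4993,-.0026,.103)).items(): print(n,totool(p).round(1))
E
```

```text
[[-0.973, 0.2307, -0.0007], [0.2307, 0.973, -0.0018], [0.0002, -0.0019, -1.0]]
strip [-506.9 -626.8  139.2]
key [-556.9 -512.7  128. ]
prn [-486.5 -511.5  128. ]
```

```bash
R='' ; python3 -m handwheel '[{"tx":-21,"ty":-26},{"tx":-21,"ty":-26},{"tx":-21,"ty":-26},{"tx":-21,"ty":-26},{"tx":-21,"ty":-26},{"tx":-21,"ty":-26},{"tx":-21,"ty":-26},{"tx":-21,"ty":-26},{"tx":-21,"ty":-26},{"tx":-21,"ty":-26},{"tx":-21,"ty":-26},{"tx":-21,"ty":-26}]' 0 40
python3 -m handwheel '[{"tx":-21,"ty":-26},{"tx":-21,"ty":-26},{"tx":-21,"ty":-26},{"tx":-21,"ty":-26},{"tx":-21,"ty":-26},{"tx":-21,"ty":-26},{"tx":-21,"ty":-26},{"tx":-21,"ty":-26},{"tx":-21,"ty":-26},{"tx":-21,"ty":-26},{"tx":-21,"ty":-26},{"tx":-21,"ty":-26}]'
python3 - <<'E'
from h import *
for n,p in dict(strip=(.4925,-.1195,.092),key=(.5675,-.020,.103)).items(): print(n,totool(p).round(1))
o=ctrl.get_obs(); im,d=optics.get_image('wrist'); cv2.imwrite('pics/w1.png',im[:,:,::-1]); np.save('w1i.npy',im)
p=optics.camera_params('wrist'); print(p['mtx'],p['tool_from_camera'])
E
```

```text
strip [-506.9 -626.8  139.2]
key [-556.9 -512.7  128. ]
[[327.38377359   0.         272.94841698]
 [  0.         327.38377359 212.44307563]
 [  0.           0.           1.        ]] [[-6.84901377e-04 -9.52732988e-01 -3.03808136e-01  7.74121441e-02]
 [ 9.99999390e-01 -9.15818816e-04  6.17593199e-04  1.02631666e-03]
 [-8.66634621e-04 -3.03807528e-01  9.52733034e-01 -1.42585294e-01]
 [ 0.00000000e+00  0.00000000e+00  0.00000000e+00  1.00000000e+00]]$[0]: bad value
$[0]: bad value
```

View pics/w1.png

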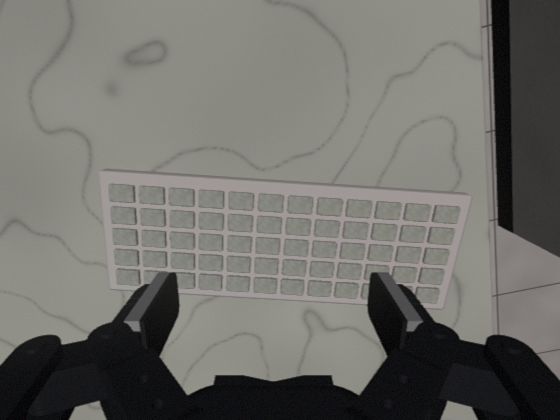

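The move was refused ("bad value"), so the arm hasn't moved and the wrist view still shows the keyboard under the start pose. I'll try rows with all four keys.

```bash
python3 -m handwheel '[{"tx":-21,"ty":-26,"tz":0,"roll":0}]' 0 40; python3 -m handwheel --help 2>&1 | head -20
```

```text
t: 0.23
tool_pos: [0.1571, 0.5799, 0.2301]
tool_rot: [-0.359, -3.119, -0.0]
contact_force: [0.2, -0.5, -0.2]
opening: 0.0757
grip_force: 0.0
invalid input: not JSON, or not a number
```

```bash
python3 -m handwheel '[{"tx":-21,"ty":-26,"tz":0,"roll":0},{"tx":-21,"ty":-26,"tz":0,"roll":0},{"tx":-21,"ty":-26,"tz":0,"roll":0},{"tx":-21,"ty":-26,"tz":0,"roll":0},{"tx":-21,"ty":-26,"tz":0,"roll":0},{"tx":-21,"ty":-26,"tz":0,"roll":0},{"tx":-21,"ty":-26,"tz":0,"roll":0},{"tx":-21,"ty":-26,"tz":0,"roll":0},{"tx":-21,"ty":-26,"tz":0,"roll":0},{"tx":-21,"ty":-26,"tz":0,"roll":0},{"tx":-21,"ty":-26,"tz":0,"roll":0}]'
python3 -m handwheel '[{"tx":-21,"ty":-26,"tz":0,"roll":0},{"tx":-21,"ty":-26,"tz":0,"roll":0},{"tx":-21,"ty":-26,"tz":0,"roll":0},{"tx":-21,"ty":-26,"tz":0,"roll":0},{"tx":-21,"ty":-26,"tz":0,"roll":0},{"tx":-21,"ty":-26,"tz":0,"roll":0},{"tx":-21,"ty":-26,"tz":0,"roll":0},{"tx":-21,"ty":-26,"tz":0,"roll":0},{"tx":-21,"ty":-26,"tz":0,"roll":0},{"tx":-21,"ty":-26,"tz":0,"roll":0},{"tx":-21,"ty":-26,"tz":0,"roll":0},{"tx":0,"ty":0,"tz":0,"roll":0}]'
python3 - <<'E'
from h import *
for n,p in dict(strip=(.4925,-.1195,.092),key=(.5675,-.020,.103)).items(): print(n,totool(p).round(1))
o=ctrl.get_obs(); im,d=optics.get_image('wrist'); cv2.imwrite('pics/w2.png',im[:,:,::-1]); np.save('w2i.npy',im)
print(R.from_rotvec(o['tool_rot']).as_matrix().round(4).tolist())
E
```

```text
t: 1.15
tool_pos: [0.3175, 0.2449, 0.2311]
tool_rot: [0.364, 3.12, 0.0]
contact_force: [0.2, 0.4, -0.3]
opening: 0.0
grip_force: 0.0
t: 2.15
tool_pos: [0.4774, -0.0895, 0.2309]
tool_rot: [-0.372, -3.119, 0.003]
contact_force: [-0.5, 0.5, 0.0]
opening: 0.0002
grip_force: 0.0
strip [-21.8 -25.4 138.9]
key [-71.2  89.  127.7]
[[-0.9719, 0.2355, -0.0004], [0.2355, 0.9719, -0.0017], [-0.0001, -0.0018, -1.0]]
```

View pics/w2.png

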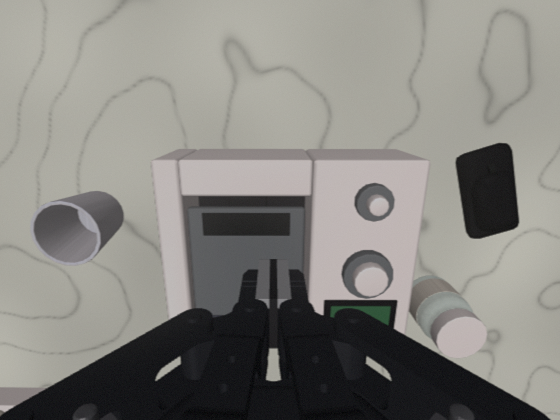

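The wrist view shows the strip at about (246,224), the zero key top at (371,279) and the closed fingertips near (273,262). I cross-check those against the top camera.

```bash
python3 - <<'E'
from h import *
im=np.load('w2i.npy'); p=optics.camera_params('wrist');K=p['mtx'];E=np.array(p['tool_from_camera'])
def wt(u,v,z):
    d=E[:3,:3]@np.linalg.solve(K,[u,v,1.]); o=E[:3,3]; return ((o+d*(z-o[2])/d[2])*1000).round(1)
for b in blobs(im,(195,205,300,242),0,35,300): print('strip',np.round(b[0],1),np.round(b[1],1),b[2],wt(*b[0],.139))
print(wt(246.5,224,.139),'key',wt(371,279,.128),'print',wt(379,207,.128))
E
```

```text
[-23.4 -22.9 139. ] key [-73.8  92.1 128. ] print [ -4.   92.7 128. ]
```

```bash
python3 -m handwheel '[{"tx":-12,"ty":-12,"tz":15,"roll":0},{"tx":-11,"ty":-12,"tz":25,"roll":0},{"tx":0,"ty":0,"tz":30,"roll":0},{"tx":0,"ty":0,"tz":25,"roll":0},{"tx":0,"ty":0,"tz":20,"roll":0},{"tx":0,"ty":0,"tz":10,"roll":0},{"tx":0,"ty":0,"tz":0,"roll":0}]'
python3 -m handwheel '[{"tx":0,"ty":0,"tz":3,"roll":0},{"tx":0,"ty":0,"tz":3,"roll":0},{"tx":0,"ty":0,"tz":3,"roll":0},{"tx":0,"ty":0,"tz":2,"roll":0},{"tx":0,"ty":0,"tz":2,"roll":0},{"tx":0,"ty":0,"tz":2,"roll":0},{"tx":0,"ty":0,"tz":0,"roll":0},{"tx":0,"ty":0,"tz":0,"roll":0}]'
```

```text
t: 2.78
tool_pos: [0.4908, -0.1123, 0.1033]
tool_rot: [-0.363, -3.115, -0.003]
contact_force: [0.4, 0.1, -0.0]
opening: -0.0001
grip_force: 0.0
t: 3.45
tool_pos: [0.4931, -0.1138, 0.0913]
tool_rot: [-0.365, -3.12, -0.0]
contact_force: [-1.3, 0.4, -1.0]
opening: -0.0002
grip_force: 0.0
```

```bash
python3 -m handwheel '[{"tx":0,"ty":-2,"tz":1,"roll":0},{"tx":0,"ty":0,"tz":1,"roll":0},{"tx":0,"ty":0,"tz":1,"roll":0},{"tx":0,"ty":0,"tz":0,"roll":0},{"tx":0,"ty":0,"tz":0,"roll":0}]'
python3 -m handwheel '[{"tx":0,"ty":0,"tz":1,"roll":0},{"tx":0,"ty":0,"tz":0,"roll":0},{"tx":0,"ty":0,"tz":0,"roll":0}]'
python3 -m handwheel '[{"tx":0,"ty":0,"tz":1,"roll":0},{"tx":0,"ty":0,"tz":0,"roll":0},{"tx":0,"ty":0,"tz":0,"roll":0}]'
```

```text
t: 3.87
tool_pos: [0.4928, -0.1159, 0.0885]
tool_rot: [0.365, 3.12, -0.0]
contact_force: [-0.1, 0.6, 2.5]
opening: -0.0002
grip_force: 1.4
t: 4.12
tool_pos: [0.4927, -0.1158, 0.0874]
tool_rot: [0.365, 3.12, -0.0]
contact_force: [0.1, -0.3, 2.2]
opening: -0.0001
grip_force: 1.5
t: 4.37
tool_pos: [0.4927, -0.1158, 0.0863]
tool_rot: [0.365, 3.12, -0.0]
contact_force: [-0.7, 0.4, 3.4]
opening: -0.0
grip_force: 1.5
```

```bash
python3 -m handwheel '[{"tx":0,"ty":0,"tz":0.5,"roll":0},{"tx":0,"ty":0,"tz":0,"roll":0},{"tx":0,"ty":0,"tz":0,"roll":0}]'
python3 -m handwheel '[{"tx":0,"ty":0,"tz":0.5,"roll":0},{"tx":0,"ty":0,"tz":0,"roll":0},{"tx":0,"ty":0,"tz":0,"roll":0}]'
```

```text
t: 4.62
tool_pos: [0.4926, -0.1158, 0.0858]
tool_rot: [0.365, 3.12, -0.0]
contact_force: [0.3, 1.3, 2.3]
opening: -0.0
grip_force: 1.5
t: 4.87
tool_pos: [0.4926, -0.1158, 0.0853]
tool_rot: [0.365, 3.12, -0.0]
contact_force: [-0.9, 0.8, 1.9]
opening: 0.0004
grip_force: 1.5
```

```bash
for i in 1; do python3 -m handwheel '[{"tx":0,"ty":0,"tz":0.5,"roll":0},{"tx":0,"ty":0,"tz":0,"roll":0}]'; done
python3 -m handwheel '[{"tx":0,"ty":0,"tz":0.5,"roll":0},{"tx":0,"ty":0,"tz":0,"roll":0}]'
```

```text
t: 5.03
tool_pos: [0.4926, -0.1158, 0.0852]
tool_rot: [-0.365, -3.12, 0.0]
contact_force: [-1.3, 0.4, 5.3]
opening: -0.0002
grip_force: 2.5
t: 5.2
tool_pos: [0.4927, -0.1158, 0.0851]
tool_rot: [-0.365, -3.12, 0.0]
contact_force: [-2.7, 1.1, 8.0]
opening: -0.0001
grip_force: 3.8
```

```bash
python3 -m handwheel '[{"tx":0,"ty":0,"tz":1,"roll":0},{"tx":0,"ty":0,"tz":0,"roll":0}]'
python3 -m handwheel '[{"tx":0,"ty":0,"tz":-5,"roll":0},{"tx":0,"ty":0,"tz":-15,"roll":0},{"tx":0,"ty":0,"tz":-25,"roll":0},{"tx":0,"ty":0,"tz":-30,"roll":0},{"tx":0,"ty":0,"tz":-20,"roll":0},{"tx":0,"ty":0,"tz":-5,"roll":0},{"tx":0,"ty":0,"tz":0,"roll":0},{"tx":0,"ty":0,"tz":0,"roll":0},{"tx":0,"ty":0,"tz":0,"roll":0},{"tx":0,"ty":0,"tz":0,"roll":0},{"tx":0,"ty":0,"tz":0,"roll":0},{"tx":0,"ty":0,"tz":0,"roll":0}]'
python3 - <<'E'
from h import *
im,d=optics.get_image('scene'); cv2.imwrite('pics/s3.png',cv2.resize(im[60:300,100:400,::-1],None,fx=2,fy=2)); np.save('s3i.npy',im)
print(totool((.5675,-.020,.103)).round(1))
E
```

```text
t: 5.37
tool_pos: [0.4927, -0.1159, 0.085]
tool_rot: [-0.365, -3.12, 0.0]
contact_force: [-5.3, 2.2, 12.8]
opening: 0.0001
grip_force: 6.2
t: 6.37
tool_pos: [0.492, -0.1156, 0.1821]
tool_rot: [-0.365, -3.118, -0.001]
contact_force: [0.5, 0.2, 0.7]
opening: 0.0001
grip_force: 0.0
[-51.3 110.4  79.4]
```

View pics/s3.png

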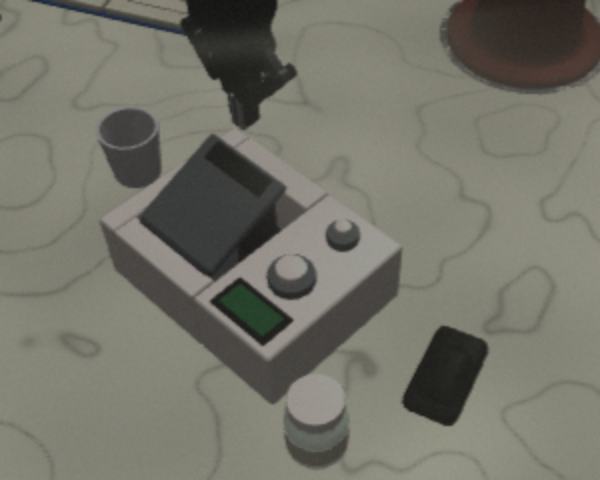

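The cover stands open, with the strip at crop (238,168) and the zero key at (292,272). I move over the zero key.

```bash
python3 -m handwheel '[{"tx":-12,"ty":24,"tz":0,"roll":0},{"tx":-13,"ty":30,"tz":0,"roll":0},{"tx":-13,"ty":30,"tz":0,"roll":0},{"tx":-13,"ty":29,"tz":0,"roll":0},{"tx":0,"ty":0,"tz":15,"roll":0},{"tx":0,"ty":0,"tz":20,"roll":0},{"tx":0,"ty":0,"tz":20,"roll":0},{"tx":0,"ty":0,"tz":12,"roll":0},{"tx":0,"ty":0,"tz":5,"roll":0},{"tx":0,"ty":0,"tz":0,"roll":0},{"tx":0,"ty":0,"tz":0,"roll":0}]'
python3 - <<'E'
from h import *
o=ctrl.get_obs(); im,d=optics.get_image('wrist'); cv2.imwrite('pics/w4.png',im[150:350,150:480,::-1])
print(totool((.5675,-.020,.103)).round(1))
E
```

```text
t: 7.33
tool_pos: [0.5686, -0.0178, 0.1119]
tool_rot: [0.365, 3.12, -0.0]
contact_force: [-0.4, -0.4, 0.1]
opening: 0.0002
grip_force: 0.0
[ 1.1 -2.4  9.6]
```

View pics/w4.png

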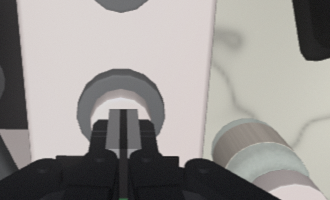

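The fingertips (123,112) are centred over the zero key (121,105). I press it.

```bash
python3 -m handwheel '[{"tx":0,"ty":0,"tz":3,"roll":0},{"tx":0,"ty":0,"tz":3,"roll":0},{"tx":0,"ty":0,"tz":3,"roll":0},{"tx":0,"ty":0,"tz":2,"roll":0},{"tx":0,"ty":0,"tz":2,"roll":0},{"tx":0,"ty":0,"tz":1,"roll":0},{"tx":0,"ty":0,"tz":0,"roll":0},{"tx":0,"ty":0,"tz":0,"roll":0}]'
python3 -m handwheel '[{"tx":0,"ty":0,"tz":1,"roll":0},{"tx":0,"ty":0,"tz":0,"roll":0}]'
```

```text
t: 8.05
tool_pos: [0.5694, -0.0179, 0.1008]
tool_rot: [0.364, 3.118, -0.001]
contact_force: [-5.3, 0.8, 14.2]
opening: -0.0002
grip_force: 7.6
t: 8.22
tool_pos: [0.5695, -0.0179, 0.1007]
tool_rot: [0.364, 3.119, -0.001]
contact_force: [-7.5, 0.7, 19.3]
opening: 0.0001
grip_force: 9.8
```

It stopped 3–4 mm higher than expected, with the force rising. I look at why.

```bash
python3 - <<'E'
from h import *
im,d=optics.get_image('scene'); a=cv2.resize(im[110:240,160:320,::-1],None,fx=3,fy=3)
o=ctrl.get_obs(); print(o['tool_pos'],o['contact_force'],o['wrist_torque'])
im,d=optics.get_image('wrist'); b=cv2.resize(im[220:350,180:340,::-1],None,fx=2,fy=2)
c=np.zeros((390,800,3),np.uint8); c[:,:480]=a; c[:260,480:]=b; cv2.imwrite('pics/s5.png',c)
E
```

```text
[ 0.56945945 -0.01786377  0.1007414 ] [-7.92677228  1.18805521 20.49155493] [ 0.10805471  1.4172894  -0.02577068]
```

View pics/s5.png

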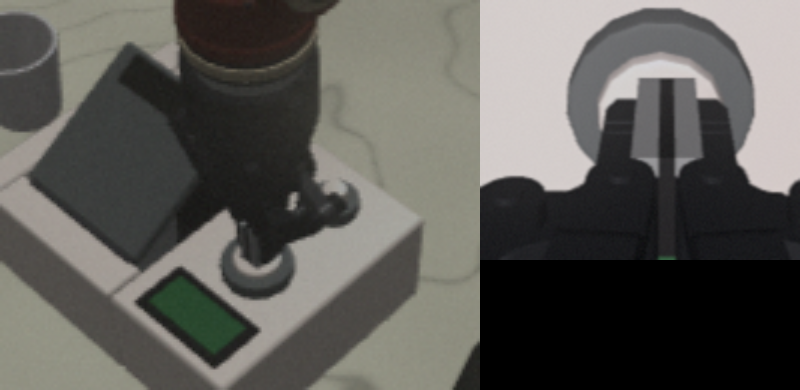

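```bash
python3 - <<'E'
from h import *
def prof(n,dfile,pts):
    d=np.load(dfile);p=optics.camera_params(n);K=p['mtx'];E=p['extrinsics'];out=[]
    for u,v in pts:
        z=d[v,u]; out.append((E@np.append(np.linalg.solve(K,[u,v,1.])*z,1))[:3].round(4).tolist())
    return out
for q in prof('top','top0.npy',[(u,208) for u in range(288,336,2)]): print(q)
print('live wrist')
im,d=optics.get_image('wrist'); p=optics.camera_params('wrist');K=p['mtx'];E=np.array(p['tool_from_camera'])
for v in range(222,275,3):
    print(v,[(lambda P:(round(P[0]*1000),round(P[1]*1000),round(P[2]*1000,1)))((E@np.append(np.linalg.solve(K,[u,v,1.])*d[v,u],1))) for u in (235,246,255,262,268,273,278,284,291,300)])
E
```

```text
[0.5691, 0.0205, 0.0852]
[0.569, 0.0169, 0.0854]
[0.5692, 0.0132, 0.0821]
[0.569, 0.0097, 0.0859]
[0.5691, 0.006, 0.0831]
[0.5683, 0.0029, 0.0967]
[0.5684, -0.0007, 0.0949]
[0.5679, -0.0039, 0.1036]
[0.5678, -0.0074, 0.1048]
[0.5678, -0.0109, 0.1049]
[0.5676, -0.0142, 0.1082]
[0.5677, -0.0179, 0.1066]
[0.5676, -0.0213, 0.1081]
[0.5678, -0.0251, 0.1045]
[0.5679, -0.0289, 0.1011]
[0.5677, -0.0321, 0.1053]
[0.5683, -0.0365, 0.0948]
[0.568, -0.0397, 0.0992]
[0.5688, -0.0446, 0.0845]
[0.5687, -0.048, 0.0861]
[0.5689, -0.0519, 0.0835]
[0.5687, -0.0552, 0.0864]
[0.5689, -0.0592, 0.0829]
[0.5689, -0.0629, 0.0827]
live wrist
222 [(22, -18, np.float64(14.3)), (22, -13, np.float64(14.7)), (22, -8, np.float64(15.3)), (22, -4, np.float64(15.5)), (22, -1, np.float64(14.2)), (22, 1, np.float64(14.6)), (22, 4, np.float64(15.7)), (22, 7, np.float64(16.3)), (22, 10, np.float64(15.7)), (22, 15, np.float64(16.5))]
225 [(20, -18, np.float64(15.7)), (20, -13, np.float64(15.3)), (20, -8, np.float64(15.5)), (21, -4, np.float64(12.2)), (21, -1, np.float64(12.3)), (22, 1, np.float64(11.6)), (22, 4, np.float64
[... 3817 characters left out ...]
1, 1, np.float64(-12.2)), (11, 3, np.float64(-12.3)), (11, 6, np.float64(-12.5)), (4, 10, np.float64(1.3)), (3, 14, np.float64(2.6))]
270 [(1, -18, np.float64(3.4)), (3, -12, np.float64(-0.3)), (7, -7, np.float64(-7.7)), (10, -4, np.float64(-13.6)), (11, -1, np.float64(-15.4)), (11, 1, np.float64(-15.4)), (11, 3, np.float64(-15.5)), (10, 6, np.float64(-14.6)), (6, 9, np.float64(-7.3)), (2, 14, np.float64(0.9))]
273 [(-1, -18, np.float64(4.6)), (7, -11, np.float64(-10.2)), (7, -7, np.float64(-11.1)), (10, -4, np.float64(-17.6)), (11, -1, np.float64(-18.4)), (11, 1, np.float64(-17.7)), (11, 3, np.float64(-18.2)), (11, 6, np.float64(-19.1)), (6, 9, np.float64(-9.7)), (7, 13, np.float64(-11.0))]
```

```bash
python3 -m handwheel '[{"tx":0,"ty":0,"tz":-5,"roll":0},{"tx":0,"ty":0,"tz":-5,"roll":0},{"tx":0,"ty":0,"tz":-10,"roll":0},{"tx":0,"ty":0,"tz":-10,"roll":0},{"tx":0,"ty":0,"tz":0,"roll":0},{"tx":0,"ty":0,"tz":0,"roll":0},{"tx":0,"ty":0,"tz":0,"roll":0}]'
python3 - <<'E'
from h import *
p=optics.camera_params('wrist');K=p['mtx'];E=np.array(p['tool_from_camera'])
o=ctrl.get_obs(); Rm=R.from_rotvec(o['tool_rot'])
D=[];
for i in range(4):
    im,d=optics.get_image('wrist'); D.append(d)
d=np.median(D,axis=0)
cv2.imwrite('pics/w6.png',cv2.resize(im[180:320,180:420,::-1],None,fx=3,fy=3)); np.save('w6i.npy',im); np.save('w6d.npy',d)
for v in range(222,276,4):
    print(v,[(lambda P:tuple(int(round(x*1000)) for x in P[:2])+(round(float(o['tool_pos'][2]-P[2])*1000,1),))((E@np.append(np.linalg.solve(K,[u,v,1.])*d[v,u],1))) for u in range(236,320,9)])
im,d=optics.get_image('scene'); cv2.imwrite('pics/s6.png',im[:,:,::-1])
E
```

```text
t: 8.95
tool_pos: [0.5679, -0.0175, 0.1259]
tool_rot: [-0.365, -3.12, -0.0]
contact_force: [0.1, -0.1, 0.6]
opening: 0.0001
grip_force: 0.0
222 [(13, -21, 85.5), (15, -15, 91.3), (17, -9, 97.0), (17, -4, 97.1), (17, 1, 97.6), (17, 6, 97.6), (17, 11, 96.5), (13, 17, 85.5), (13, 22, 84.0), (13, 27, 85.7)]
226 [(11, -21, 85.6), (15, -14, 97.1), (15, -9, 97.2), (15, -4, 97.5), (15, 1, 97.2), (15, 6, 97.3), (15, 11, 97.3), (13, 16, 92.4), (10, 22, 85.2), (11, 27, 85.6)]
230 [(9, -21, 88.0), (13, -14, 97.6), (12, -9, 97.1), (13, -4, 97.2), (12, 1, 96.7), (12, 6, 97.1), (12, 11, 96.8), (12, 16, 97.1), (8, 22, 85.4), (8, 27, 85.5)]
234 [(10, -20, 96.6), (10, -15, 97.2), (10, -10, 96.7), (11, -4, 100.6), (12, 1, 102.2), (11, 6, 98.9), (10, 11, 97.1), (10, 16, 97.4), (5, 22, 85.4), (5, 28, 85.4)]
238 [(8, -20, 97.2), (8, -15, 96.9), (9, -9, 100.8), (11, -4, 105.5), (11, 1, 106.0), (11, 5, 104.3), (8, 11, 97.2), (8, 16, 97.4), (3, 22, 85.2), (3, 28, 85.7)]
242 [(5, -20, 97.3), (5, -15, 97.3), (9, -9, 105.8), (10, -4, 107.8), (9, 1, 107.0), (9, 5, 106.7), (7, 10, 102.3), (5, 16, 97.6), (5, 21, 9
[... 663 characters left out ...]
 28, 85.2)]
262 [(-7, -20, 97.0), (-2, -14, 106.8), (-2, -9, 107.8), (11, -3, 133.6), (11, 1, 133.7), (11, 5, 133.2), (-2, 10, 107.8), (-7, 16, 97.0), (-7, 21, 97.0), (-13, 28, 85.5)]
266 [(-10, -20, 97.1), (-5, -14, 107.3), (-4, -9, 107.6), (11, -3, 137.8), (11, 1, 137.1), (10, 5, 137.0), (-5, 10, 107.4), (-10, 16, 97.4), (-10, 21, 96.8), (-16, 28, 85.2)]
270 [(-12, -20, 97.9), (-7, -14, 106.8), (6, -8, 132.8), (11, -3, 141.2), (11, 1, 141.5), (11, 5, 141.2), (7, 9, 133.9), (-12, 16, 97.6), (-19, 23, 85.2), (-19, 29, 85.4)]
274 [(-15, -20, 97.2), (7, -11, 137.0), (7, -7, 137.4), (10, -3, 144.3), (11, 1, 145.1), (10, 4, 144.2), (7, 9, 137.3), (6, 13, 136.9), (-21, 23, 85.3), (-21, 29, 85.3)]
```

View pics/w6.png

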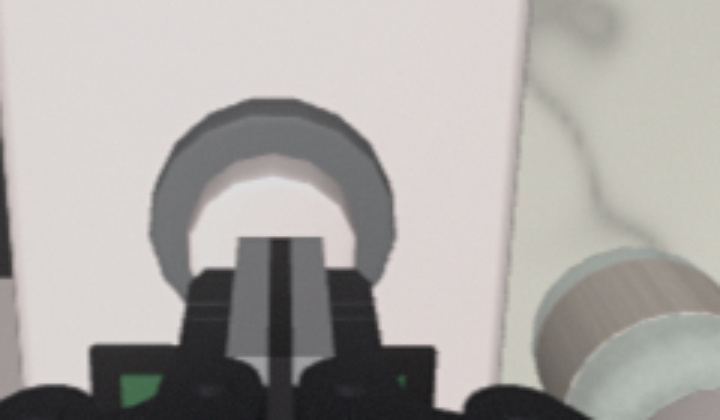

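The key measures 107.5 mm when up, so the rigid stop at 101 mm was its full 6 mm of travel and the zero press was complete. I go back over the open cover to shut it.

```bash
python3 -m handwheel '[{"tx":0,"ty":0,"tz":-20,"roll":0},{"tx":0,"ty":0,"tz":-25,"roll":0},{"tx":0,"ty":0,"tz":-15,"roll":0},{"tx":5,"ty":-20,"tz":0,"roll":0},{"tx":7,"ty":-31,"tz":0,"roll":0},{"tx":7,"ty":-31,"tz":0,"roll":0},{"tx":7,"ty":-31,"tz":0,"roll":0},{"tx":0,"ty":0,"tz":0,"roll":0},{"tx":0,"ty":0,"tz":0,"roll":0},{"tx":0,"ty":0,"tz":0,"roll":0}]'
python3 - <<'E'
from h import *
print(totool((.4927,-.1158,.0851)).round(1))
im,d=optics.get_image('scene'); a=cv2.resize(im[90:240,130:330,::-1],None,fx=2,fy=2)
im,d=optics.get_image('wrist'); c=np.zeros((300,720,3),np.uint8); c[:,:400]=a; c[:,400:]=im[80:380,120:440,::-1]; cv2.imwrite('pics/s7.png',c)
E
```

```text
t: 10.03
tool_pos: [0.517, -0.1214, 0.1862]
tool_rot: [-0.366, -3.12, -0.001]
contact_force: [-0.6, 0.2, 0.2]
opening: 0.0003
grip_force: 0.0
[ 24.9  -0.2 101.1]
```

View pics/s7.png

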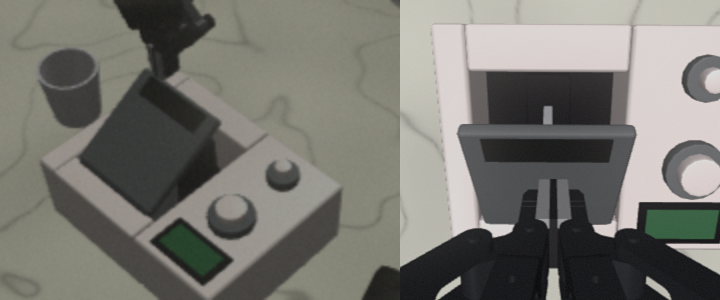

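The cover is still open, both keys are up and the tool is above the strip. I close the cover along its arc.

```bash
python3 -m handwheel '[{"tx":0,"ty":0,"tz":15,"roll":0},{"tx":0,"ty":0,"tz":16,"roll":0},{"tx":0,"ty":0,"tz":7,"roll":0},{"tx":0,"ty":0,"tz":3,"roll":0},{"tx":0,"ty":0,"tz":0,"roll":0},{"tx":0,"ty":0,"tz":0,"roll":0}]'
python3 -m handwheel '[{"tx":0,"ty":0,"tz":4,"roll":0},{"tx":0,"ty":0,"tz":4,"roll":0},{"tx":2.5,"ty":0,"tz":4,"roll":0},{"tx":2.5,"ty":0,"tz":4,"roll":0},{"tx":2.5,"ty":0,"tz":4,"roll":0},{"tx":2.5,"ty":0,"tz":4,"roll":0},{"tx":2,"ty":0,"tz":4,"roll":0},{"tx":2,"ty":0,"tz":4,"roll":0},{"tx":2,"ty":0,"tz":4,"roll":0},{"tx":2,"ty":0,"tz":4,"roll":0},{"tx":2,"ty":0,"tz":4,"roll":0},{"tx":2,"ty":0,"tz":4,"roll":0}]'
python3 -m handwheel '[{"tx":1.5,"ty":0,"tz":3,"roll":0},{"tx":1.5,"ty":0,"tz":3,"roll":0},{"tx":0,"ty":0,"tz":2,"roll":0},{"tx":0,"ty":0,"tz":1,"roll":0},{"tx":0,"ty":0,"tz":0,"roll":0},{"tx":0,"ty":0,"tz":0,"roll":0}]'
```

```text
t: 10.63
tool_pos: [0.5173, -0.1213, 0.1458]
tool_rot: [0.364, 3.12, -0.0]
contact_force: [0.1, 0.5, 0.4]
opening: 0.0002
grip_force: 0.0
t: 11.63
tool_pos: [0.4956, -0.1165, 0.0972]
tool_rot: [0.365, 3.12, -0.0]
contact_force: [1.7, -0.2, 2.5]
opening: -0.0001
grip_force: 1.3
t: 12.13
tool_pos: [0.4921, -0.1157, 0.0881]
tool_rot: [-0.365, -3.119, -0.0]
contact_force: [-2.0, -0.2, 2.2]
opening: 0.0
grip_force: 1.5
```

```bash
python3 -m handwheel '[{"tx":0,"ty":0,"tz":1,"roll":0},{"tx":0,"ty":0,"tz":1,"roll":0},{"tx":0,"ty":0,"tz":1,"roll":0},{"tx":0,"ty":0,"tz":0.5,"roll":0},{"tx":0,"ty":0,"tz":0,"roll":0}]'
python3 -m handwheel '[{"tx":0,"ty":0,"tz":1,"roll":0},{"tx":0,"ty":0,"tz":0.5,"roll":0},{"tx":0,"ty":0,"tz":0,"roll":0}]'
```

```text
t: 12.55
tool_pos: [0.4921, -0.1156, 0.0851]
tool_rot: [-0.364, -3.119, -0.0]
contact_force: [-5.0, 0.9, 7.1]
opening: -0.0002
grip_force: 3.7
t: 12.8
tool_pos: [0.4921, -0.1157, 0.0849]
tool_rot: [-0.364, -3.118, -0.0]
contact_force: [-9.5, 1.9, 13.3]
opening: -0.0
grip_force: 7.5
```

At the stop (84.9 mm, 13 N). Now I release and look.

```bash
python3 -m handwheel '[{"tx":0,"ty":0,"tz":-3,"roll":0},{"tx":0,"ty":0,"tz":-5,"roll":0},{"tx":0,"ty":0,"tz":-15,"roll":0},{"tx":0,"ty":0,"tz":-25,"roll":0},{"tx":0,"ty":0,"tz":-30,"roll":0},{"tx":0,"ty":0,"tz":-20,"roll":0},{"tx":0,"ty":0,"tz":-5,"roll":0},{"tx":0,"ty":0,"tz":0,"roll":0},{"tx":0,"ty":0,"tz":0,"roll":0},{"tx":0,"ty":0,"tz":0,"roll":0},{"tx":0,"ty":0,"tz":0,"roll":0},{"tx":0,"ty":0,"tz":0,"roll":0}]'
python3 -m handwheel '[{"tx":0,"ty":0,"tz":0,"roll":0},{"tx":0,"ty":0,"tz":0,"roll":0},{"tx":0,"ty":0,"tz":0,"roll":0},{"tx":0,"ty":0,"tz":0,"roll":0},{"tx":0,"ty":0,"tz":0,"roll":0},{"tx":0,"ty":0,"tz":0,"roll":0},{"tx":0,"ty":0,"tz":0,"roll":0},{"tx":0,"ty":0,"tz":0,"roll":0}]'
python3 - <<'E'
from h import *
im,d=optics.get_image('scene'); cv2.imwrite('pics/s8.png',im[80:330,100:400,::-1])
E
```

```text
t: 13.8
tool_pos: [0.4918, -0.1154, 0.1845]
tool_rot: [-0.365, -3.118, -0.001]
contact_force: [1.3, 0.3, 0.3]
opening: -0.0001
grip_force: 0.0
t: 14.47
tool_pos: [0.4926, -0.1158, 0.1864]
tool_rot: [0.365, 3.12, -0.0]
contact_force: [0.8, -0.1, 0.4]
opening: -0.0
grip_force: 0.0
```

View pics/s8.png

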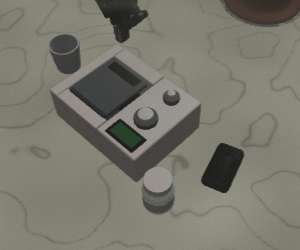

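The cover is latched shut (crop (108,85)) and flush with the housing. The keys are up, the cup, mouse and jar haven't moved, and the robot is clear.

```bash
python3 -c "
from station import ctrl
print(ctrl.finish_job())"
```

```text
the job is handed in; nothing more can be done
None
```

The job is handed in: the cover was popped open, the zero key was pressed fully down while it stood open, and the cover was pressed shut again and stayed latched, with the smaller key, cup, mouse and jar untouched.

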